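Take the wall meter down from its keyhole studs

ROBOT

A 7-joint arm with a two-finger parallel gripper is mounted at the origin on a cart in front of the work surface, level with it; the furniture and walls round the work are solid. World frame = base frame: x ahead of the robot, y to its left, z up, the work surface at z = 0. Lengths are in m, angles in rad, forces in N, time in s.
With the tool pointing down it reaches from about 0.35 to 0.775 m from the base axis. Payload 3.1 kg.
Tool frame: the origin (TCP) lies at the very end of the fingers, on their centre line; the grasp point (between the pads) lies 19 mm behind it; z points along the fingers, y is the direction in which the jaws open and shut (so a half turn about z gives the same grasp; the last joint's range is limited). The gripper opens to 85 mm and grips with 20 to 120 N. Pads are 22 mm wide; open, the fingers measure 114 mm over their backs; the gripper's body (76 mm by 85 mm) begins 54 mm behind the grasp point. The pads swing forward as they close: fully open they stand 13 mm farther back than shut.
Start: joints at [1.185, 0.311, 0.014, 1.512, -0.004, 1.319, -0.027], TCP at [0.185, -0.518, 0.231] pointing down, gripper open.
Joint ranges: [-2.7, 2.7], [-0.3, 1.91], [-1.27, 1.3], [0.12, 2.57], [-1.44, 4.58], [0.2, 2.03], [-3.05, 3.05]. Speed limits (rad/s): [2.79, 2.79, 3.14, 3.14, 3.14, 3.14, 3.14].

INTERFACE

Orientations are given as a rotation vector (axis times angle).
In Python, from rig import * gives the robot as it stands.
- The arm moves only by the tool play_rows, never from a script. Its arguments are lists of equal length, an entry for each row: "grip": the opening, from 0 (shut) to 1 (fully open); "travel": the shift along the tool's x, y, z in m, a list of three; "rot": the turn, a rotation vector about the tool's x, y, z in degrees, a list of three. In form: {"grip": [grip, ...], "travel": [[x, y, z], ...], "rot": [[wx, wy, wz], ...]}. A call has 1 to 12 rows; each row is the pose to reach, as a shift and turn from the pose commanded when the call began, along the tool's axes at that moment; what a row does not reach only later rows make up. A row lasts 1/10 s, in which the tool goes at most 50 mm and 8.59 degrees, less where a joint would pass 70% of its speed; a pose out of reach is approached as far as the arm can. A call with a gripper value outside its range is refused whole. The fingers move at their own pace and stop on an object; "squeeze" is the grip in N (left out, the last holds). Time passes only in rows, so rows that repeat a pose let the fingers close. It gives the time, the measured TCP pose, the force and the opening at its end, in the units of the state.
- sense(): the state, without advancing time (a new reading comes with each control period).
- grab_frame(name): name is "side" or "top"; returns the picture (420x560x3 uint8, red, green, blue); there is no depth.
- camera_model(name): a dict with "camera_matrix" (3x3 intrinsics, pixels), "view" (4x4, takes a point from world to camera coordinates). Camera axes: x right, y down, z forward; pixel columns grow to the right and rows downward; lengths in m; the calibration is good to about 2 mm. A picture is of the moment at which its call begins. camera_model takes no time and is no camera call.
- job_done(): hands the job in, once; it reports no verdict.
The state is a dict: "time_s": time; "joints": joint angles; "joint_velocities": joint speeds; "tau": joint torques, N m; "tool_pos": TCP position; "eef_rot": TCP orientation; "force": force on the tool from outside, world axes, zero at the start; "wrist_torque": the same for the moment, N m; "grip_width": finger opening in m.
Only numpy, scipy, OpenCV 4.12 (cv2) and the standard library are available. Lean on these libraries where they do the work, as an engineer would, in place of code of your own. Each camera call takes 0.05 s, during which the arm holds its last target.

TASK

Take the meter down for service: draw the locking bolt on the stand fully back, slide the hanging meter up until its stud heads stand in the wide ends of its keyholes, and take it off the studs towards the front. Then set it down gently, upright on its underside, inside the shallow tray, let go, and leave the other things on the bench undisturbed.

Things in the scene. Friction and masses are not known exactly. Their poses are not given: they have to be found in the camera images.
- stand: Fixed stand: thin grey upright sheet, 195 mm wide, 110 mm high (120 mm from y = 62 to 130 mm, behind the bolt), on a dark foot 10 mm thick reaching 55 mm in front. Origin on the bench top below the sheet's front face, midway between the studs; z up, x backwards (the front looks along -x, towards the robot), y along the sheet. The hanging meter's underside is 50 mm above the bench.
- stud_a (a point): Centre of the front of the round head of the stud at the stand's y = +40 mm (x = -10, z = 92 mm). Axes as the stand's. Each stud sticks out to the front (-x): neck 6 mm thick and 6 mm long, then a head 14 mm across and 4 mm thick.
- stud_b (a point): The same point of the other stud, at the stand's y = -40 mm.
- bolt (a joint): Locking bolt, a flat steel bar sliding along the stand's +y, away from the meter: 0 locked, 0.035 m fully back. It stays where it is left (friction about 1.5 N). At 0 its tip lies 18 mm over the top edge of the meter's +y ear, 2 mm above it, so the meter cannot be raised; clear from 0.020 m on. It may start up to 8 mm drawn.
- bolt_tab (a point): Centre of the black upright tab on the bolt, to take or push: 12 mm (stand x) by 14 mm (y), standing 36 mm out of the bar, its top 160 mm above the bench. It moves with the bolt; at joint 0 it is at stand x = -6, y = 80, z = 142 mm. The bar's top is 18 mm and the sheet's top 22 mm below this point: keep fingertips above the bar; 48 mm are free between tab and meter housing at joint 0.
- meter_centre (a point): Centre of the loose meter's grey housing, half-way up: 43 mm deep (x), 50 mm wide (y), 95 mm high (z), about 0.3 kg. Axes as the stand's while it hangs (dark display looks along -x); it may hang leaning forward by up to 0.1 rad. Take it across the 50 mm width by the upper half of the housing. Put down, it stands on its underside, 47.5 mm below this point.
- meter: The meter; origin at the middle of the lower rear edge, 25 mm behind (+x) and 47.5 mm below meter_centre, same axes. At the rear is an aluminium back plate, 4 mm thick, 112 mm wide, 62 mm high from the underside, with a keyhole in each ear.
- keyhole_a (a point): Centre of the wide end (20 mm across, eight-sided) of the keyhole in the meter's +y ear, on the plate's rear face, 40 mm beside the middle, 22 mm above the underside. The slot, 9 mm wide, runs up from it; hanging, the stud's neck is at the slot's top. Raised 20 mm (3 mm either way will do) the heads are centred in the wide ends and the meter comes off straight to the front, clear after 12 mm.
- keyhole_b (a point): The same point of the keyhole in the meter's -y ear.
- tray: Fixed shallow dark steel tray, 160 mm (x) by 220 mm (y), rim 20 mm high, walls 4 mm, floor 4 mm thick. Origin at the centre of its underside, on the bench; z up.
- motor: Bystander: stepper motor, 67 x 42 x 42 mm, on the bench; origin at the centre of its underside. Leave it alone.
- spool: Bystander: spool of solder, 55 mm across, 38 mm high; origin at the centre of its underside. Leave it alone.
- steel_cup: Bystander: turned steel cup, 48 mm across, 66 mm high; origin at the centre of its underside. Leave it alone.
Things that resemble listed ones, but are neither listed nor needed, are in the scene too. What is shaped like the meter but orange is not meant.

How it is judged:
By the outcome, as a careful person would: the job done as asked, in the order asked, and still so for the second after the job is handed in, with the robot touching nothing.
It also fails if it takes over 59 s, if anything falls off the work surface, if the arm or the gripper's body presses on something with over 40 N, if the wrist force passes 120 N, or if a joint passes its speed limit or range.

## Working session

There is one attempt and no reset: what is moved stays moved. The work goes in short steps, Python scripts to look and compute and a tool call to move; the robot and the scene stay as the last step left them, time stands still between calls to the robot, and variables do not carry over. Pictures are saved under pics/ and viewed, and the job is handed in when it is done.

Besides the shell and the picture viewer there is one more tool, called after "Emit:" by a JSON object that holds its "fn" and its "kwargs". play_rows: Moves the arm, as the interface text tells. Its arguments: {"type":"object","properties":{"grip":{"type":"array"},"travel":{"type":"array"},"rot":{"type":"array"},"squeeze":{"type":"number"}},"required":["grip","travel","rot"]}

```bash
ls; mkdir -p pics; python3 - <<'E'
from rig import *
import cv2
for n in("side","top"):
    cv2.imwrite(f"pics/{n}0.png",grab_frame(n)[:,:,::-1])
    m=camera_model(n);print(m)
s=sense();print(s)
E
```

```text
pics
{'camera_matrix': array([[402.56231862,   0.        , 284.29229375],
       [  0.        , 402.56231862, 209.18135536],
       [  0.        ,   0.        ,   1.        ]]), 'view': array([[-0.87734588, -0.47947292,  0.01923372,  0.38500065],
       [-0.21793724,  0.36243405, -0.90617047,  0.2706324 ],
       [ 0.42751324, -0.79921667, -0.42247503,  0.97895936],
       [ 0.        ,  0.        ,  0.        ,  1.        ]])}
{'camera_matrix': array([[386.247893  ,   0.        , 280.49693387],
       [  0.        , 386.247893  , 211.53506392],
       [  0.        ,   0.        ,   1.        ]]), 'view': array([[-2.82792481e-02, -9.99599669e-01, -8.86474902e-04,
        -1.17430428e-01],
       [-9.90539621e-01,  2.81420446e-02, -1.34310401e-01,
         5.63716823e-01],
       [ 1.34281580e-01, -2.92010865e-03, -9.90938913e-01,
         1.21204365e+00],
       [ 0.00000000e+00,  0.00000000e+00,  0.00000000e+00,
         1.00000000e+00]])}
{'time_s': 0.1, 'joints': array([ 1.18527597,  0.31165711,  0.0140113 ,  1.51288972, -0.00441163,
        1.3191655 , -0.02723307]), 'joint_velocities': array([-2.11061966e-06,  7.22788304e-05,  1.11926121e-03, -3.50865315e-03,
        4.49680218e-04,  5.33826857e-04,  5.09616623e-04]), 'tau': array([ 1.02521633e-03, -3.80856586e+01,  1.46693294e-01, -2.31241035e+01,
        1.23005407e-02,  8.11846257e-03,  5.41668760e-05]), 'tool_pos': array([ 0.18519067, -0.51720749,  0.23032627]), 'eef_rot': array([-3.09326652e+00, -5.37101977e-01,  6.88442670e-04]), 'force': array([ 0.141135  , -0.39558229, -0.45185931]), 'wrist_torque': array([0.03055447, 0.035079  , 0.01074546]), 'grip_width': 0.08524993476086233}
```

View pics/side0.png

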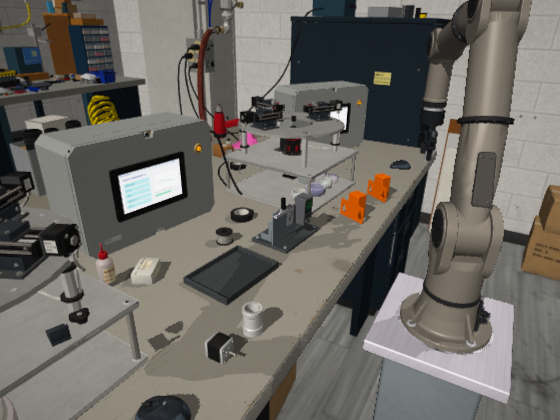

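View pics/top0.png

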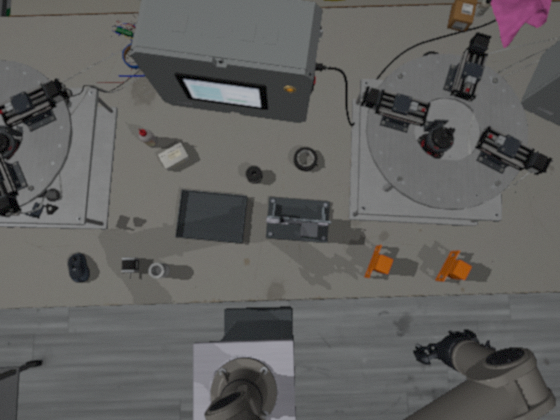

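The side view shows the stand at about (288,225) and the tray at (232,272). In the top view they are at (298,218) and (213,216). I'll zoom in on both.

```bash
python3 - <<'E'
import cv2
a=cv2.imread("pics/side0.png")[180:310,170:340]; cv2.imwrite("pics/side0z.png",cv2.resize(a,None,fx=4.5,fy=4.5,interpolation=cv2.INTER_CUBIC))
a=cv2.imread("pics/top0.png")[180:255,170:345]; cv2.imwrite("pics/top0z.png",cv2.resize(a,None,fx=4.5,fy=4.5,interpolation=cv2.INTER_CUBIC))
E
```

```text
(no output)
```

View pics/side0z.png

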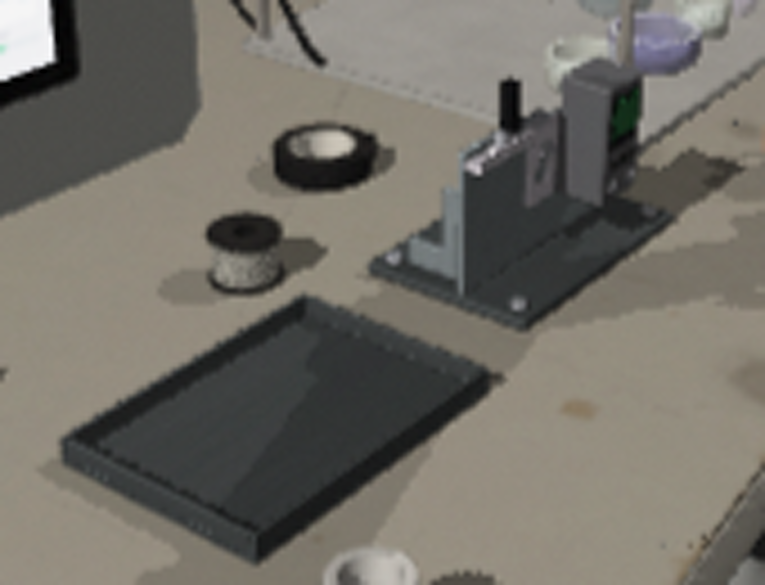

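View pics/top0z.png

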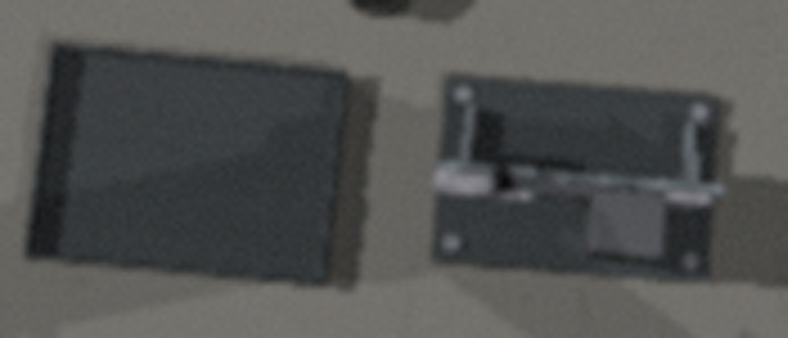

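```bash
python3 - <<'E'
import cv2,numpy as np
def z(n,r0,r1,c0,c1,f,o):
    a=cv2.imread(f"pics/{n}.png")[r0:r1,c0:c1]
    b=cv2.resize(a,None,fx=f,fy=f,interpolation=cv2.INTER_CUBIC)
    b=np.clip(255*(b/255.)**0.6,0,255).astype(np.uint8)
    for r in range(r0,r1,10): cv2.putText(b,str(r),(0,(r-r0)*f+f//2),0,.4,(0,255,255),1); cv2.line(b,(0,(r-r0)*f+f//2),(b.shape[1],(r-r0)*f+f//2),(0,255,255) ,1) if 0 else None
    for c in range(c0,c1,10): cv2.putText(b,str(c),((c-c0)*f+f//2-10,10),0,.4,(0,255,255),1)
    for r in range(r0,r1,10):
        for c in range(c0,c1,10): cv2.circle(b,((c-c0)*f+f//2,(r-r0)*f+f//2),1,(0,255,255),-1)
    cv2.imwrite(f"pics/{o}.png",b)
z("side0",190,255,250,325,9,"s_a")
z("top0",190,246,262,338,10,"t_a")
E
```

```text
(no output)
```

View pics/s_a.png

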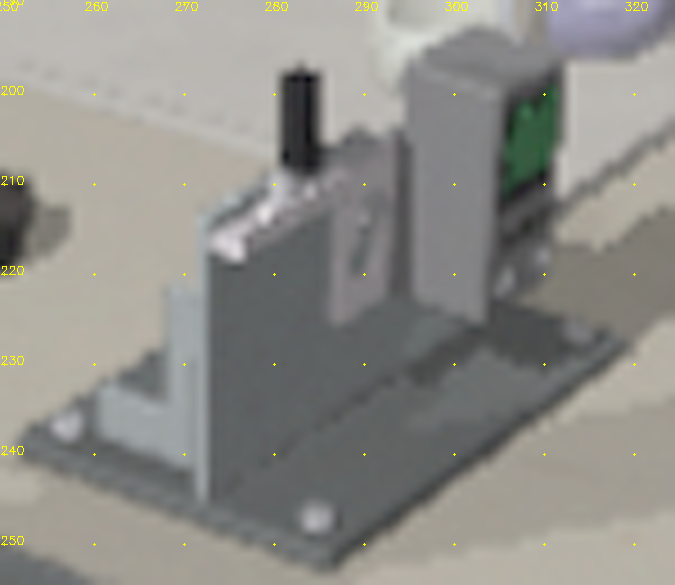

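View pics/t_a.png

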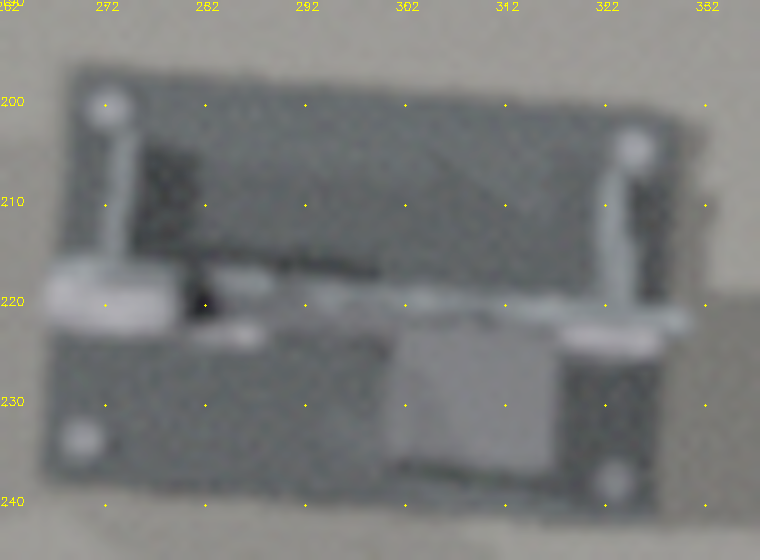

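```bash
cat > h.py <<'E'
from rig import *
import numpy as np
from scipy.optimize import least_squares
from scipy.spatial.transform import Rotation as R
C={n:camera_model(n) for n in("side","top")}
def proj(n,P):
    P=np.atleast_2d(P); V=C[n]["view"]; q=P@V[:3,:3].T+V[:3,3]; q=q@C[n]["camera_matrix"].T
    return q[:,:2]/q[:,2:]
def ray(n,uv,z):
    V=C[n]["view"];d=V[:3,:3].T@np.linalg.solve(C[n]["camera_matrix"],[*uv,1]);o=-V[:3,:3].T@V[:3,3]
    return o+d*(z-o[2])/d[2]
def S(px,py,c0=250,r0=190,f=9): return (c0+(px-(f-1)/2)/f, r0+(py-(f-1)/2)/f)
def T(px,py,c0=262,r0=190,f=10): return (c0+(px-(f-1)/2)/f, r0+(py-(f-1)/2)/f)
def pose(p,P): # x,y,yaw
    c,s=np.cos(p[2]),np.sin(p[2]); P=np.asarray(P,float)
    return np.c_[p[0]+c*P[:,0]-s*P[:,1], p[1]+s*P[:,0]+c*P[:,1], P[:,2]]
E
python3 - <<'E'
from h import *
ob=[("side",(0,.130,.010),S(208,497)),("side",(-.055,.130,.010),S(331,553)),("side",(-.055,-.065,.010),S(628,340)),
("top",(-.055,.130,.010),T(40,484)),("top",(-.055,-.065,.010),T(658,522)),("top",(0,-.065,.110),T(692,325))]
f=lambda p:np.concatenate([proj(n,pose(p,[P]))[0]-u for n,P,u in ob])
r=least_squares(f,[.5,-.15,-.05],loss="soft_l1")
print(r.x,r.x[2]*57.3);print(f(r.x).reshape(-1,2).round(2))
p=r.x
for nm,P in dict(tab0=(-.006,.08,.160),tab35=(-.006,.115,.160)).items():
    for n in C: print(nm,n,proj(n,pose(p,[P]))[0].round(1))
for n in C:
  for X in(-.050,-.007):
    for Y in(.025,-.025):
        print(n,X,Y,[proj(n,pose(p,[(X,Y,z)]))[0].round(1) for z in(.050,.145)])
E
```

```text
[ 0.51923095 -0.21993739 -0.09773596] -5.60027030469989
[[-0.4   0.04]
 [ 0.34 -0.91]
 [-1.21 -0.68]
 [ 0.99  0.21]
 [-1.41  0.54]
 [-0.03  0.32]]
tab0 side [283.6 196.7]
tab0 top [283.  219.2]
tab35 side [277.1 200.4]
tab35 top [271.  218.3]
side -0.05 0.025 [array([303.7, 225.6]), array([304.9, 198.9])]
side -0.05 -0.025 [array([311.5, 220.1]), array([312.9, 194. ])]
side -0.007 0.025 [array([292.6, 222.1]), array([293.4, 195.7])]
side -0.007 -0.025 [array([300.7, 216.7]), array([301.7, 190.9])]
top -0.05 0.025 [array([299.2, 238.1]), array([300.7, 235.9])]
top -0.05 -0.025 [array([314.9, 239.1]), array([317.7, 237.1])]
top -0.007 0.025 [array([300. , 224.6]), array([301.6, 221.4])]
top -0.007 -0.025 [array([315.7, 225.7]), array([318.5, 222.5])]
```

```bash
cat >> h.py <<'E'
def wp(x,y,z,yaw,lean=0): # desired tool: x axis along yaw, z down
    return np.array([x,y,z]), R.from_euler('z',yaw)*R.from_euler('x',np.pi)
def rel(targets):
    """travel and rot in current tool axes (measured pose)"""
    s=sense();p=np.array(s["tool_pos"]);r=R.from_rotvec(s["eef_rot"])
    for x in targets:
        q,o=wp(*x); d=r.inv().apply(q-p); print("travel",d.round(4).tolist(),"rot",np.degrees((r.inv()*o).as_rotvec()).round(2).tolist())
E
python3 - <<'E'
from h import *
def ob(e): return [("side",(0,.130,.010),S(208,497)),("side",(-.055,.130+e,.010),S(331,553)),("side",(-.055,-.065-e,.010),S(628,340)),
("top",(-.055,.130+e,.010),T(40,484)),("top",(-.055,-.065-e,.010),T(658,522)),("top",(0,-.065,.110),T(692,325)),
("side",(-.048,.025,.050),S(487,322)),("side",(-.048,.025,.145),S(500,88)),("top",(-.0265,0,.145),T(478,399))]
f=lambda p:np.concatenate([proj(n,pose(p,[P]))[0]-u for n,P,u in ob(p[3])])
r=least_squares(f,[.5,-.15,-.05,0],loss="soft_l1")
print(r.x,r.x[2]*57.3);print(f(r.x).reshape(-1,2).round(2))
p=r.x
for q in(0,.0035,.0075):print("tab",q,[proj(n,pose(p,[(-.006,.08+q,.16)]))[0].round(1) for n in C])
print("tab35/meter top",pose(p,[(-.006,.0835,.16),(-.006,.115,.16),(-.0265,0,.145)]))
c=[ray("top",(170+(x-1.75)/4.5,180+(y-1.75)/4.5),.02) for x,y in((53,42),(347,72),(329,285),(27,259))]
c=np.array(c);print(c);print(c.mean(0),np.linalg.norm(np.diff(c,axis=0),axis=1))
d=[ray("side",(170+(x-1.75)/4.5,180+(y-1.75)/4.5),.02) for x,y in((65,445),(308,297),(490,378),(257,540))]
d=np.array(d);print(d);print(d.mean(0))
E
```

```text
[ 0.51823182 -0.21990373 -0.09458366  0.00399372] -5.419643450377346
[[-0.02  0.16]
 [ 0.05 -0.27]
 [-0.41 -1.07]
 [-0.19  0.57]
 [-0.14  0.87]
 [-0.03  0.58]
 [-0.21  0.18]
 [-0.47 -0.55]
 [ 0.36 -0.58]]
tab 0 [array([284. , 196.8]), array([283. , 219.6])]
tab 0.0035 [array([283.3, 197.2]), array([281.8, 219.5])]
tab 0.0075 [array([282.6, 197.6]), array([280.5, 219.4])]
tab35/meter top [[ 0.5201446  -0.13621029  0.16      ]
 [ 0.52311955 -0.10485109  0.16      ]
 [ 0.49185026 -0.21740099  0.145     ]]
[[ 0.64735064  0.19239808  0.02      ]
 [ 0.61880607 -0.02343307  0.02      ]
 [ 0.46318065 -0.00786612  0.02      ]
 [ 0.48813874  0.21021402  0.02      ]]
[0.55436903 0.09282823 0.02      ] [0.21771054 0.15640205 0.21950365]
[[ 0.6368768   0.20055723  0.02      ]
 [ 0.61199413 -0.01755006  0.02      ]
 [ 0.45379238  0.00816362  0.02      ]
 [ 0.48438006  0.21695736  0.02      ]]
[0.54676084 0.10203204 0.02      ]
```

The stand pose fits with residuals under about 1 px: (0.518, -0.220), yaw -5.4°. The bolt is drawn about 3.5 mm, and the tray is near (0.55, 0.096). Next I'll move above the tab.

```bash
python3 - <<'E'
from h import *
y=-.0946
rel([(.34,-.32,.25,-.0),(.520,-.136,.25,y),(.520,-.136,.134,y)])
E
```

```text
travel [0.2122, -0.1335, -0.0194] rot [-0.12, 0.03, 19.7]
travel [0.4437, -0.2461, -0.0192] rot [-0.12, 0.03, 25.12]
travel [0.4437, -0.2458, 0.0968] rot [-0.12, 0.03, 25.12]
```

Emit:
{"fn": "play_rows", "kwargs": {"grip": [1,1,1,0.8,0.6,0.5,0.5,0.5,0.5,0.5,0.5,0.5], "travel": [[0.035,-0.022,-0.019],[0.07,-0.044,-0.019],[0.106,-0.066,-0.019],[0.141,-0.088,-0.019],[0.177,-0.111,-0.019],[0.212,-0.133,-0.019],[0.25,-0.152,-0.019],[0.29,-0.171,-0.019],[0.33,-0.19,-0.019],[0.37,-0.21,-0.019],[0.41,-0.23,-0.019],[0.444,-0.246,-0.019]], "rot": [[0,0,4],[0,0,8],[0,0,12],[0,0,15],[0,0,18],[0,0,20],[0,0,22],[0,0,24],[0,0,25],[0,0,25.1],[0,0,25.1],[0,0,25.1]]}}

```text
time_s: 1.3
tool_pos: [0.5216, -0.1339, 0.2498]
eef_rot: [-3.137, 0.145, 0.001]
force: [-0.6, -0.1, 0.3]
grip_width: 0.0427
```

```bash
python3 - <<'E'
from h import *
import cv2
for n in C: cv2.imwrite(f"pics/{n}1.png",grab_frame(n)[:,:,::-1])
s=sense();print(s["time_s"],s["tool_pos"],s["joints"].round(2),s["grip_width"])
rel([(.520,-.136,.25,-.0946),(.520,-.136,.134,-.0946)])
a=cv2.imread("pics/side1.png")[130:260,200:340]; cv2.imwrite("pics/s1z.png",cv2.resize(a,None,fx=4.5,fy=4.5,interpolation=cv2.INTER_CUBIC))
E
```

```text
1.4 [ 0.52357936 -0.12912553  0.2494907 ] [ 0.44  0.3  -0.3   1.5   0.08  1.36 -1.51] 0.04253374958387574
travel [-0.003, 0.0071, -0.0006] rot [-0.32, -0.04, 0.67]
travel [-0.0031, 0.0078, 0.1154] rot [-0.32, -0.04, 0.67]
```

View pics/s1z.png

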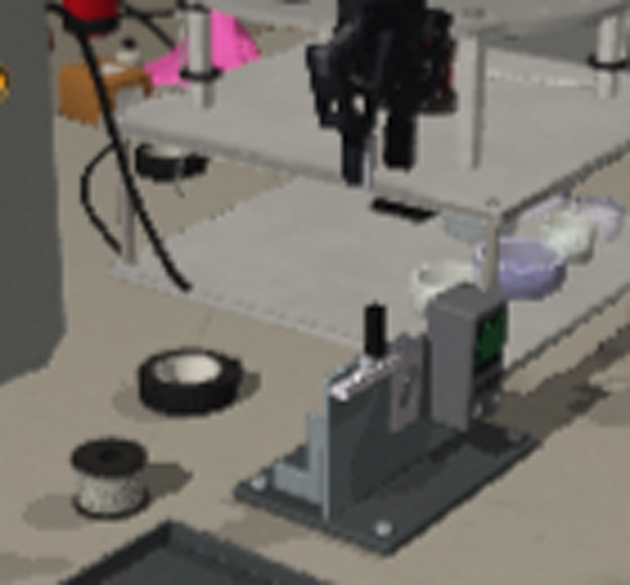

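The gripper is above the tab: fingers at about (375,170) in the zoom, tab at (374,330). I'll descend from the commanded pose.

Emit:
{"fn": "play_rows", "kwargs": {"grip": [0.5,0.5,0.5,0.5,0.5,0.5,0.5], "travel": [[0,0,0.0],[0,0,0.02],[0,0,0.045],[0,0,0.07],[0,0,0.08],[0,0,0.08],[0,0,0.08]], "rot": [[0,0,0],[0,0,0],[0,0,0],[0,0,0],[0,0,0],[0,0,0],[0,0,0]]}}

```text
time_s: 2.1
tool_pos: [0.5207, -0.1375, 0.1712]
eef_rot: [3.137, -0.15, 0.002]
force: [0.1, 0.5, 0.3]
grip_width: 0.042
```

```bash
python3 - <<'E'
from h import *
import cv2
for n in C: cv2.imwrite(f"pics/{n}2.png",grab_frame(n)[:,:,::-1])
s=sense();print(s["time_s"],s["tool_pos"],s["joints"].round(2),s["grip_width"])
rel([(.520,-.136,.134,-.0946)])
a=cv2.imread("pics/side2.png")[170:260,240:340]; cv2.imwrite("pics/s2z.png",cv2.resize(a,None,fx=6,fy=6,interpolation=cv2.INTER_CUBIC))
a=cv2.imread("pics/top2.png")[180:255,250:345]; cv2.imwrite("pics/t2z.png",cv2.resize(a,None,fx=6,fy=6,interpolation=cv2.INTER_CUBIC))
E
```

```text
2.2 [ 0.52146814 -0.13709623  0.17186372] [ 0.45  0.34 -0.29  1.63  0.1   1.18 -1.53] 0.042787916435407455
travel [-0.0017, -0.001, 0.0379] rot [0.04, -0.17, -0.01]
```

View pics/s2z.png

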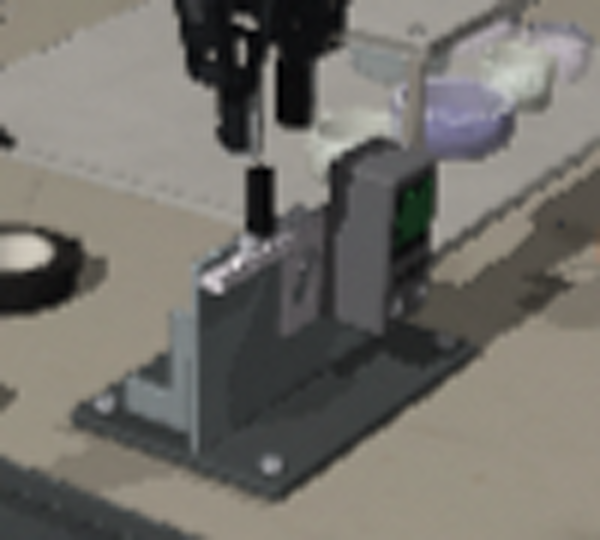

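View pics/t2z.png

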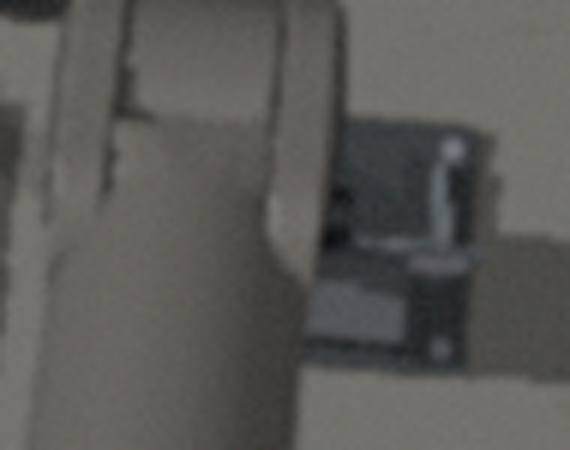

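In the side zoom the fingers are at x≈235 and 293, straddling the tab at x≈260. I'll descend and close.

Emit:
{"fn": "play_rows", "kwargs": {"grip": [0.5,0.5,0.5,0.5,0.3,0.1,0.0,0.0,0.0,0.0], "travel": [[0,0,0.015],[0,0,0.03],[0,0,0.037],[0,0,0.037],[0,0,0.037],[0,0,0.037],[0,0,0.037],[0,0,0.037],[0,0,0.037],[0,0,0.037]], "rot": [[0,0,0],[0,0,0],[0,0,0],[0,0,0],[0,0,0],[0,0,0],[0,0,0],[0,0,0],[0,0,0],[0,0,0]], "squeeze": 25}}

```text
time_s: 3.2
tool_pos: [0.5214, -0.1363, 0.1344]
eef_rot: [3.138, -0.148, 0.003]
force: [0.4, 1.3, 5.9]
grip_width: 0.0132
```

Emit:
{"fn": "play_rows", "kwargs": {"grip": [0,0,0,0,0,0,0,0,0,0,0,0], "travel": [[0,-0.004,0],[0,-0.008,0],[0,-0.012,0],[0,-0.016,0],[0,-0.02,0],[0,-0.024,0],[0,-0.028,0],[0,-0.03,0],[0,-0.032,0],[0,-0.034,0],[0,-0.036,0],[0,-0.036,0]], "rot": [[0,0,0],[0,0,0],[0,0,0],[0,0,0],[0,0,0],[0,0,0],[0,0,0],[0,0,0],[0,0,0],[0,0,0],[0,0,0],[0,0,0]]}}

```text
time_s: 4.4
tool_pos: [0.5249, -0.103, 0.1344]
eef_rot: [3.135, -0.15, 0.005]
force: [-0.2, -2.8, 5.6]
grip_width: 0.0134
```

```bash
python3 - <<'E'
from h import *
s=sense();print(s["tool_pos"],s["force"],s["grip_width"])
c,n=np.cos(-.0946),np.sin(-.0946);d=s["tool_pos"][:2]-[.51823,-.2199];print("stand xy",c*d[0]+n*d[1],-n*d[0]+c*d[1])
E
```

```text
[ 0.52494144 -0.10302029  0.13439075] [-0.22333884 -2.83729276  5.57708215] 0.013395734579806855
stand xy -0.004358909755928511 0.11699107233277295
```

Emit:
{"fn": "play_rows", "kwargs": {"grip": [0,0,0,0], "travel": [[0,-0.002,0],[0,-0.004,0],[0,-0.004,0],[0,-0.004,0]], "rot": [[0,0,0],[0,0,0],[0,0,0],[0,0,0]]}}

```text
time_s: 4.8
tool_pos: [0.5249, -0.1029, 0.1343]
eef_rot: [3.13, -0.154, 0.004]
force: [0.8, -8.1, 4.6]
grip_width: 0.0136
```

The bolt is at its end stop: the TCP held still while the force rose to 8 N. I'll release and raise.

Emit:
{"fn": "play_rows", "kwargs": {"grip": [0,0.3,0.5,0.5,0.5,0.5,0.6,0.8,0.8,0.8,0.8], "travel": [[0,0.004,0],[0,0.004,0],[0,0.004,0],[0,0.004,0],[0,0.004,-0.02],[0,0.004,-0.05],[0,0.03,-0.08],[0,0.07,-0.08],[0,0.1,-0.08],[0,0.11,-0.08],[0,0.11,-0.08]], "rot": [[0,0,0],[0,0,0],[0,0,0],[0,0,0],[0,0,0],[0,0,0],[0,0,0],[0,0,0],[0,0,0],[0,0,0],[0,0,0]]}}

```text
time_s: 5.9
tool_pos: [0.5131, -0.2076, 0.2125]
eef_rot: [-3.138, 0.153, 0.002]
force: [0.3, 0.3, -0.3]
grip_width: 0.0682
```

```bash
python3 - <<'E'
from h import *
import cv2
for n in C: cv2.imwrite(f"pics/{n}3.png",grab_frame(n)[:,:,::-1])
s=sense();print(s["time_s"],s["tool_pos"],s["joints"].round(2),s["grip_width"])
rel([(.4918,-.2174,.16,-.0946)])
a=cv2.imread("pics/side3.png")[170:260,240:340]; cv2.imwrite("pics/s3z.png",cv2.resize(a,None,fx=6,fy=6,interpolation=cv2.INTER_CUBIC))
a=cv2.imread("pics/top3.png")[180:255,250:345]; cv2.imwrite("pics/t3z.png",cv2.resize(a,None,fx=6,fy=6,interpolation=cv2.INTER_CUBIC))
E
```

```text
6.0 [ 0.51415595 -0.20385112  0.21278012] [ 0.54  0.34 -0.26  1.52  0.09  1.29 -1.39] 0.06870187721286894
travel [-0.021, 0.0157, 0.0528] rot [-0.13, 0.05, 0.16]
```

View pics/s3z.png

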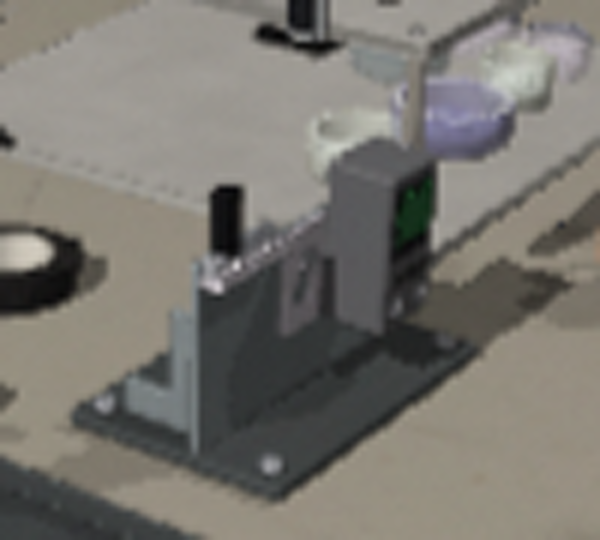

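View pics/t3z.png

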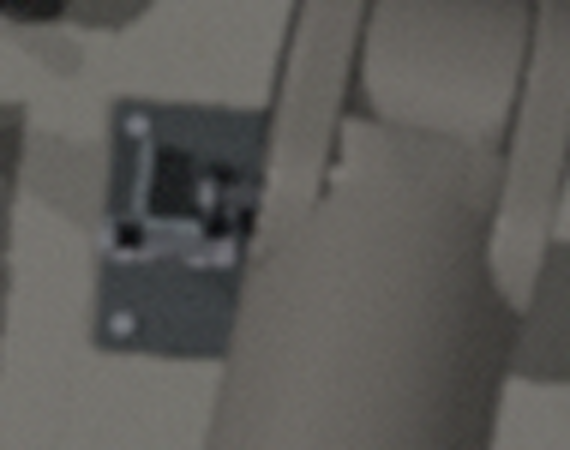

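The tab is now at about (277.8,207) in the side view and (271,219) in the top view, which matches fully back. I'll align over the meter.

Emit:
{"fn": "play_rows", "kwargs": {"grip": [0.9,0.9,0.9,0.9,0.9], "travel": [[-0.01,0.006,0],[-0.02,0.012,0],[-0.02,0.012,0],[-0.02,0.012,0],[-0.02,0.012,0]], "rot": [[0,0,0],[0,0,0],[0,0,0],[0,0,0],[0,0,0]]}}

```text
time_s: 6.5
tool_pos: [0.4931, -0.2159, 0.2135]
eef_rot: [-3.138, 0.147, -0.001]
force: [-0.3, 0.5, -0.7]
grip_width: 0.0767
```

```bash
python3 - <<'E'
from h import *
s=sense();print(s["time_s"],s["tool_pos"],s["grip_width"])
rel([(.4918,-.2174,.112,-.0946)])
E
```

```text
6.5 [ 0.49309555 -0.2159412   0.21348479] 0.07670603817073739
travel [-0.0012, 0.0016, 0.1015] rot [-0.01, -0.04, 0.04]
```

Emit:
{"fn": "play_rows", "kwargs": {"grip": [0.9,0.9,0.9,0.9,0.9,0.9,0.9,0.9], "travel": [[-0.001,0.0015,0.02],[-0.001,0.0015,0.045],[-0.001,0.0015,0.065],[-0.001,0.0015,0.08],[-0.001,0.0015,0.095],[-0.001,0.0015,0.105],[-0.001,0.0015,0.105],[-0.001,0.0015,0.105]], "rot": [[0,0,0],[0,0,0],[0,0,0],[0,0,0],[0,0,0],[0,0,0],[0,0,0],[0,0,0]]}}

```text
time_s: 7.3
tool_pos: [0.4922, -0.2176, 0.1086]
eef_rot: [3.138, -0.147, 0.001]
force: [-0.7, 0.5, -0.2]
grip_width: 0.0771
```

```bash
python3 - <<'E'
from h import *
import cv2
for n in C: cv2.imwrite(f"pics/{n}4.png",grab_frame(n)[:,:,::-1])
s=sense();print(s["time_s"],s["tool_pos"],s["force"],s["grip_width"])
rel([(.4918,-.2174,.108,-.0946)])
a=cv2.imread("pics/side4.png")[150:260,240:340]; cv2.imwrite("pics/s4z.png",cv2.resize(a,None,fx=6,fy=6,interpolation=cv2.INTER_CUBIC)[:600])
E
```

```text
7.4 [ 0.49261821 -0.2178976   0.10928274] [-0.10268275  0.79833214 -0.51360569] 0.07666409975468895
travel [-0.0009, -0.0004, 0.0013] rot [0.03, -0.11, 0.03]
```

View pics/s4z.png

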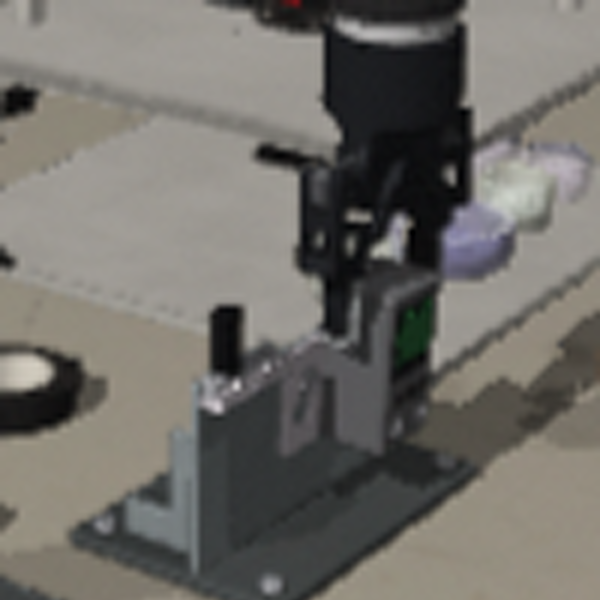

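The +y finger is beside the housing at about (335,300), straddling it. I'll close.

Emit:
{"fn": "play_rows", "kwargs": {"grip": [0.8,0.7,0.6,0.5,0.4,0.4,0.4,0.4], "travel": [[0,0,0],[0,0,0],[0,0,0],[0,0,0],[0,0,0],[0,0,0],[0,0,0],[0,0,0]], "rot": [[0,0,0],[0,0,0],[0,0,0],[0,0,0],[0,0,0],[0,0,0],[0,0,0],[0,0,0]], "squeeze": 45}}

```text
time_s: 8.2
tool_pos: [0.4921, -0.2166, 0.1089]
eef_rot: [-3.137, 0.147, -0.001]
force: [-0.6, 3.5, 5.8]
grip_width: 0.049
```

```bash
python3 - <<'E'
from h import *
import cv2
cv2.imwrite("pics/side5.png",grab_frame("side")[:,:,::-1])
s=sense();print(s["time_s"],s["tool_pos"],s["force"],s["wrist_torque"],s["grip_width"])
a=cv2.imread("pics/side5.png")[150:250,240:340]; cv2.imwrite("pics/s5z.png",cv2.resize(a,None,fx=6,fy=6,interpolation=cv2.INTER_CUBIC))
E
```

```text
8.25 [ 0.49212635 -0.2165791   0.10886958] [-0.98334772  3.52148928  5.21888084] [ 0.84570352  0.29155888 -0.22173195] 0.049330220009214054
```

View pics/s5z.png

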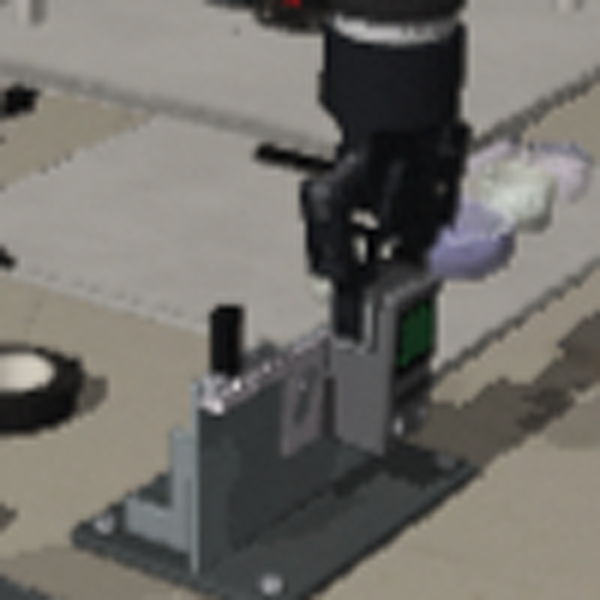

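The meter is gripped at 49 mm. I'll lift slowly, easing about 1 mm towards +y to relieve the 3.5 N side force.

Emit:
{"fn": "play_rows", "kwargs": {"grip": [0.4,0.4,0.4,0.4,0.4,0.4,0.4,0.4,0.4,0.4,0.4], "travel": [[0,-0.001,0],[0,-0.001,-0.002],[0,-0.001,-0.004],[0,-0.001,-0.007],[0,-0.001,-0.01],[0,-0.001,-0.013],[0,-0.001,-0.016],[0,-0.001,-0.018],[0,-0.001,-0.02],[0,-0.001,-0.02],[0,-0.001,-0.02]], "rot": [[0,0,0],[0,0,0],[0,0,0],[0,0,0],[0,0,0],[0,0,0],[0,0,0],[0,0,0],[0,0,0],[0,0,0],[0,0,0]]}}

```text
time_s: 9.35
tool_pos: [0.4915, -0.2167, 0.1282]
eef_rot: [3.138, -0.148, -0.001]
force: [-0.1, 0.1, -2.9]
grip_width: 0.0493
```

```bash
python3 - <<'E'
from h import *
import cv2
cv2.imwrite("pics/side6.png",grab_frame("side")[:,:,::-1])
s=sense();print(s["time_s"],s["tool_pos"],s["force"],s["wrist_torque"],s["grip_width"])
a=cv2.imread("pics/side6.png")[150:250,240:340]; cv2.imwrite("pics/s6z.png",cv2.resize(a,None,fx=6,fy=6,interpolation=cv2.INTER_CUBIC))
E
```

```text
9.4 [ 0.49148281 -0.21669168  0.1281589 ] [-0.55972387 -0.29804194 -3.69310283] [-0.03135827  0.00303541 -0.0282198 ] 0.04965882219715913
```

View pics/s6z.png

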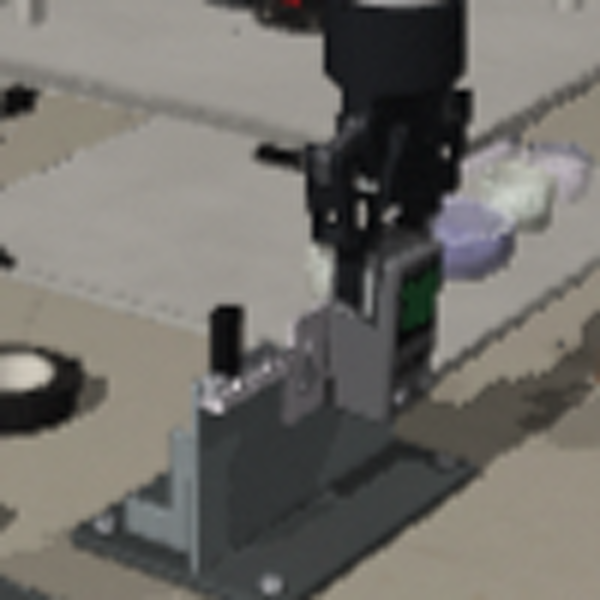

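The force is now just the meter's weight, and the ear rose together with the housing. I'll draw it to the front slowly.

Emit:
{"fn": "play_rows", "kwargs": {"grip": [0.4,0.4,0.4,0.4,0.4,0.4,0.4,0.4], "travel": [[-0.002,0,-0.0005],[-0.004,0,-0.0005],[-0.006,0,-0.0005],[-0.008,0,-0.0005],[-0.01,0,-0.0005],[-0.012,0,-0.0005],[-0.014,0,-0.0005],[-0.014,0,-0.0005]], "rot": [[0,0,0],[0,0,0],[0,0,0],[0,0,0],[0,0,0],[0,0,0],[0,0,0],[0,0,0]]}}

```text
time_s: 10.2
tool_pos: [0.4775, -0.2154, 0.1288]
eef_rot: [3.138, -0.148, -0.001]
force: [-0.1, -0.7, -4.5]
grip_width: 0.0493
```

```bash
python3 - <<'E'
from h import *
s=sense();print(s["time_s"],s["tool_pos"],s["force"],s["wrist_torque"],s["grip_width"])
E
```

```text
10.2 [ 0.47752128 -0.21539826  0.12879247] [-0.11199597 -0.67310354 -4.51233246] [-0.01371731  0.04295858  0.02283077] 0.04932137695303766
```

Emit:
{"fn": "play_rows", "kwargs": {"grip": [0.4,0.4,0.4,0.4,0.4,0.4,0.4,0.4,0.4,0.4], "travel": [[-0.005,0,0],[-0.012,0,0],[-0.02,0,0],[-0.03,0,0],[-0.04,0,0],[-0.04,0,-0.02],[-0.04,0,-0.04],[-0.04,0,-0.06],[-0.04,0,-0.06],[-0.04,0,-0.06]], "rot": [[0,0,0],[0,0,0],[0,0,0],[0,0,0],[0,0,0],[0,0,0],[0,0,0],[0,0,0],[0,0,0],[0,0,0]]}}

```text
time_s: 11.2
tool_pos: [0.4375, -0.2116, 0.1886]
eef_rot: [3.138, -0.148, 0.0]
force: [-0.1, 0.2, -3.8]
grip_width: 0.0493
```

```bash
python3 - <<'E'
from h import *
import cv2
for n in C: cv2.imwrite(f"pics/{n}7.png",grab_frame(n)[:,:,::-1])
s=sense();print(s["time_s"],s["tool_pos"],s["force"],s["wrist_torque"],s["grip_width"])
a=cv2.imread("pics/side7.png")[130:250,230:350]; cv2.imwrite("pics/s7z.png",cv2.resize(a,None,fx=5,fy=5,interpolation=cv2.INTER_CUBIC))
rel([(.45,-.10,.19,-.0946),(.551,.096,.19,-.115),(.551,.096,.066,-.115)])
E
```

```text
11.3 [ 0.43675172 -0.21121256  0.18738707] [-0.88415435  0.31014403 -3.6480041 ] [-0.023148    0.00367434 -0.04102294] 0.04925532989933499
travel [0.0027, -0.112, -0.0025] rot [-0.05, 0.16, 0.01]
travel [0.0848, -0.3166, -0.0026] rot [-0.05, 0.16, 1.18]
travel [0.0851, -0.3165, 0.1214] rot [-0.05, 0.16, 1.18]
```

View pics/s7z.png

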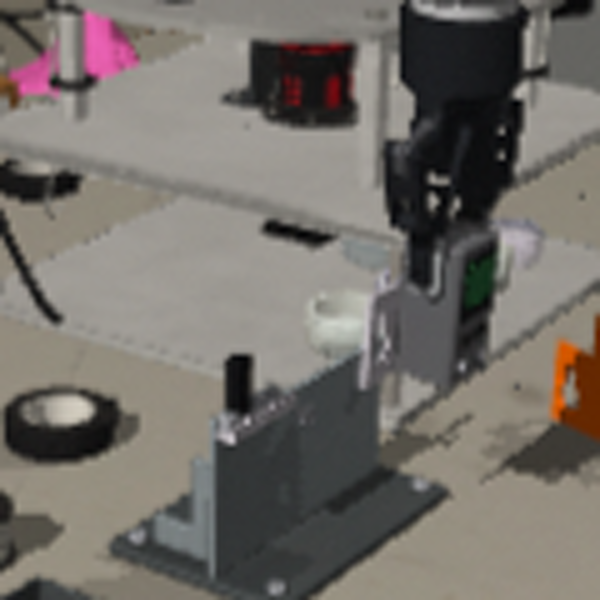

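The meter is off the studs, upright and held; its plate is at (375,320) in the zoom, clear of the stand. I'll carry it over the tray.

Emit:
{"fn": "play_rows", "kwargs": {"grip": [0.4,0.4,0.4,0.4,0.4,0.4,0.4,0.4,0.4,0.4,0.4,0.4], "travel": [[0,-0.01,-0.01],[0,-0.03,-0.02],[0,-0.06,-0.02],[0,-0.095,-0.02],[0.003,-0.13,-0.02],[0.01,-0.165,-0.02],[0.02,-0.2,-0.02],[0.035,-0.235,-0.02],[0.055,-0.265,-0.02],[0.07,-0.29,-0.02],[0.08,-0.31,-0.02],[0.085,-0.317,-0.02]], "rot": [[0,0,0],[0,0,0],[0,0,0],[0,0,0],[0,0,0],[0,0,0],[0,0,0.3],[0,0,0.6],[0,0,0.9],[0,0,1.2],[0,0,1.2],[0,0,1.2]]}}

```text
time_s: 12.5
tool_pos: [0.5523, 0.1004, 0.2085]
eef_rot: [-3.134, 0.173, 0.002]
force: [-0.7, 0.1, -2.7]
grip_width: 0.0495
```

Emit:
{"fn": "play_rows", "kwargs": {"grip": [0.4,0.4,0.4,0.4,0.4,0.4,0.4], "travel": [[0,0,0],[0,0,0.02],[0,0,0.045],[0,0,0.07],[0,0,0.09],[0,0,0.1],[0,0,0.1]], "rot": [[0,0,0],[0,0,0],[0,0,0],[0,0,0],[0,0,0],[0,0,0],[0,0,0]]}}

```text
time_s: 13.2
tool_pos: [0.5509, 0.094, 0.1074]
eef_rot: [3.134, -0.184, -0.006]
force: [0.3, 1.3, -3.4]
grip_width: 0.0497
```

```bash
python3 - <<'E'
from h import *
import cv2
for n in C: cv2.imwrite(f"pics/{n}8.png",grab_frame(n)[:,:,::-1])
s=sense();print(s["time_s"],s["tool_pos"],s["force"],s["wrist_torque"],s["grip_width"])
a=cv2.imread("pics/side8.png")[180:310,160:310]; cv2.imwrite("pics/s8z.png",cv2.resize(a,None,fx=5,fy=4.5,interpolation=cv2.INTER_CUBIC))
rel([(.551,.096,.066,-.115)])
E
```

```text
13.3 [0.55301572 0.0953884  0.10969477] [-0.16815283  0.09071084 -2.62278807] [ 0.03807573 -0.01207299 -0.03570708] 0.04953082922375819
travel [-0.0021, -0.0004, 0.0437] rot [0.0, -0.08, -0.07]
```

View pics/s8z.png

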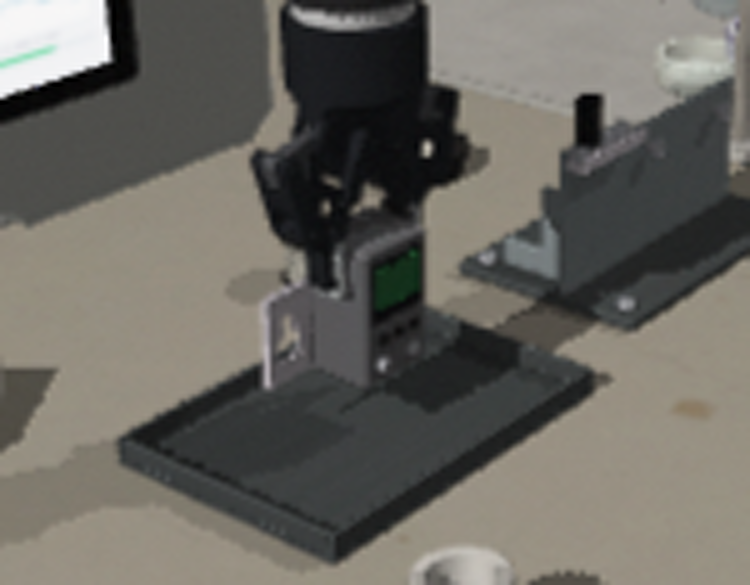

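The meter hangs upright over the middle of the tray, with the expected contact at TCP z≈0.063. I'll lower it gently.

Emit:
{"fn": "play_rows", "kwargs": {"grip": [0.4,0.4,0.4,0.4,0.4,0.4,0.4,0.4,0.4,0.4], "travel": [[0,0,0.005],[0,0,0.012],[0,0,0.019],[0,0,0.026],[0,0,0.031],[0,0,0.035],[0,0,0.038],[0,0,0.04],[0,0,0.041],[0,0,0.041]], "rot": [[0,0,0],[0,0,0],[0,0,0],[0,0,0],[0,0,0],[0,0,0],[0,0,0],[0,0,0],[0,0,0],[0,0,0]]}}

```text
time_s: 14.3
tool_pos: [0.5525, 0.096, 0.0678]
eef_rot: [3.136, -0.181, 0.0]
force: [0.1, 0.2, -3.9]
grip_width: 0.0493
```

Emit:
{"fn": "play_rows", "kwargs": {"grip": [0.4,0.4,0.4,0.4,0.4], "travel": [[0,0,0.001],[0,0,0.002],[0,0,0.003],[0,0,0.003],[0,0,0.003]], "rot": [[0,0,0],[0,0,0],[0,0,0],[0,0,0],[0,0,0]]}}

```text
time_s: 14.8
tool_pos: [0.5527, 0.096, 0.0651]
eef_rot: [-3.136, 0.181, -0.001]
force: [-0.7, -0.1, -1.3]
grip_width: 0.0498
```

Emit:
{"fn": "play_rows", "kwargs": {"grip": [0.4,0.4,0.4,0.4,0.4], "travel": [[0,0,0.0005],[0,0,0.001],[0,0,0.0015],[0,0,0.0015],[0,0,0.0015]], "rot": [[0,0,0],[0,0,0],[0,0,0],[0,0,0],[0,0,0]]}}

```text
time_s: 15.3
tool_pos: [0.553, 0.096, 0.0649]
eef_rot: [3.136, -0.181, 0.002]
force: [-2.2, -0.7, 6.8]
grip_width: 0.0497
```

```bash
python3 - <<'E'
from h import *
import cv2
for n in C: cv2.imwrite(f"pics/{n}9.png",grab_frame(n)[:,:,::-1])
s=sense();print(s["time_s"],s["tool_pos"],s["force"],s["wrist_torque"],s["grip_width"])
a=cv2.imread("pics/side9.png")[180:310,160:310]; cv2.imwrite("pics/s9z.png",cv2.resize(a,None,fx=5,fy=4.5,interpolation=cv2.INTER_CUBIC))
E
```

```text
15.4 [0.5529675  0.09602523 0.06489606] [-1.47346793 -0.69654819  7.01471798] [-0.23945115  0.81571359  0.03941943] 0.04931002324951122
```

View pics/s9z.png

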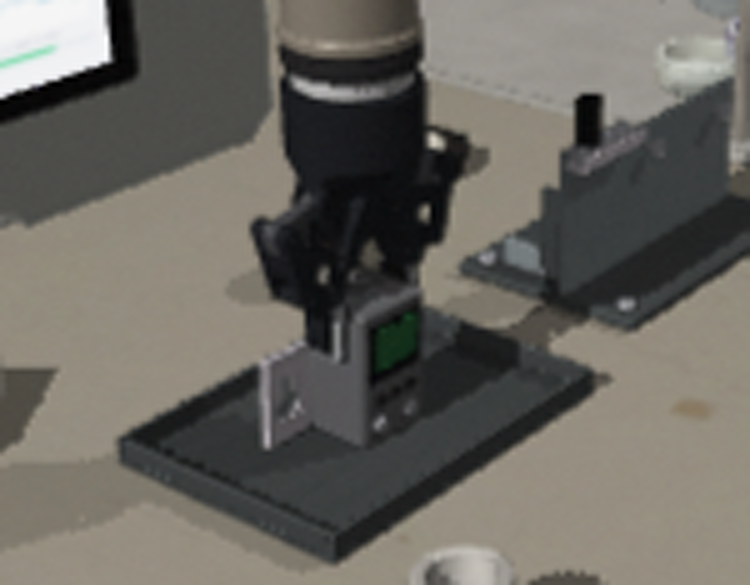

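The meter stands on the tray floor, with about 10 N of contact. I'll ease off 1 mm, lower the squeeze and open gradually.

Emit:
{"fn": "play_rows", "kwargs": {"grip": [0.5,0.55,0.6,0.65,0.7,0.8,0.9,0.9,0.9], "travel": [[0,0,-0.001],[0,0,-0.001],[0,0,-0.001],[0,0,-0.001],[0,0,-0.001],[0,0,-0.001],[0,0,-0.001],[0,0,-0.001],[0,0,-0.001]], "rot": [[0,0,0],[0,0,0],[0,0,0],[0,0,0],[0,0,0],[0,0,0],[0,0,0],[0,0,0],[0,0,0]], "squeeze": 20}}

```text
time_s: 16.3
tool_pos: [0.5525, 0.096, 0.0642]
eef_rot: [-3.136, 0.181, 0.0]
force: [-0.5, 0.4, 0.1]
grip_width: 0.077
```

Emit:
{"fn": "play_rows", "kwargs": {"grip": [0.9,0.9,0.9,0.9,0.9,0.9,0.9,0.9,0.9,0.9], "travel": [[0,0,-0.005],[0,0,-0.02],[0,0,-0.04],[0,0,-0.06],[0,0,-0.09],[0,0,-0.13],[-0.04,0,-0.16],[-0.08,0,-0.16],[-0.12,0,-0.16],[-0.12,0,-0.16]], "rot": [[0,0,0],[0,0,0],[0,0,0],[0,0,0],[0,0,0],[0,0,0],[0,0,0],[0,0,0],[0,0,0],[0,0,0]]}}

```text
time_s: 17.3
tool_pos: [0.4273, 0.111, 0.2241]
eef_rot: [3.134, -0.173, -0.006]
force: [0.1, 0.7, 0.3]
grip_width: 0.0769
```

```bash
python3 - <<'E'
from h import *
import cv2
for n in C: cv2.imwrite(f"pics/{n}10.png",grab_frame(n)[:,:,::-1])
s=sense();print(s["time_s"],s["tool_pos"],s["force"],s["grip_width"])
a=cv2.imread("pics/side10.png")[180:370,130:350]; cv2.imwrite("pics/s10z.png",cv2.resize(a,None,fx=3,fy=3,interpolation=cv2.INTER_CUBIC))
a=cv2.imread("pics/top10.png")[150:300,100:350]; cv2.imwrite("pics/t10z.png",cv2.resize(a,None,fx=3,fy=3,interpolation=cv2.INTER_CUBIC))
E
```

```text
17.4 [0.4329524  0.1098179  0.22496099] [ 0.38598481 -0.02640487  0.12669562] 0.07683673961555162
```

View pics/s10z.png

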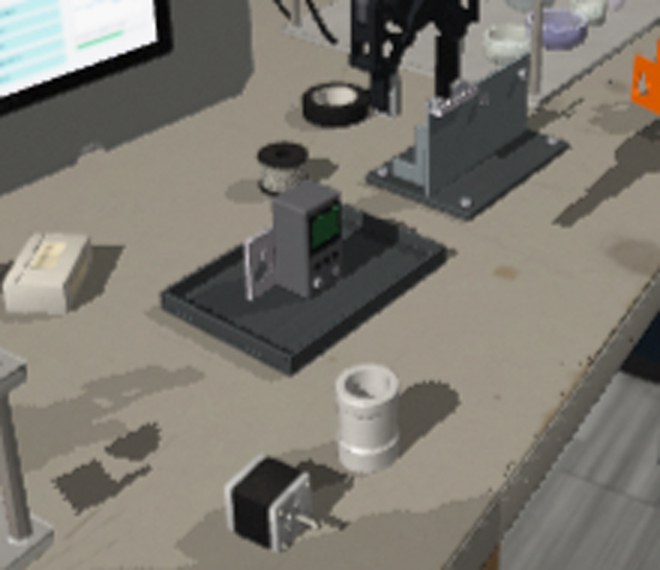

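View pics/t10z.png

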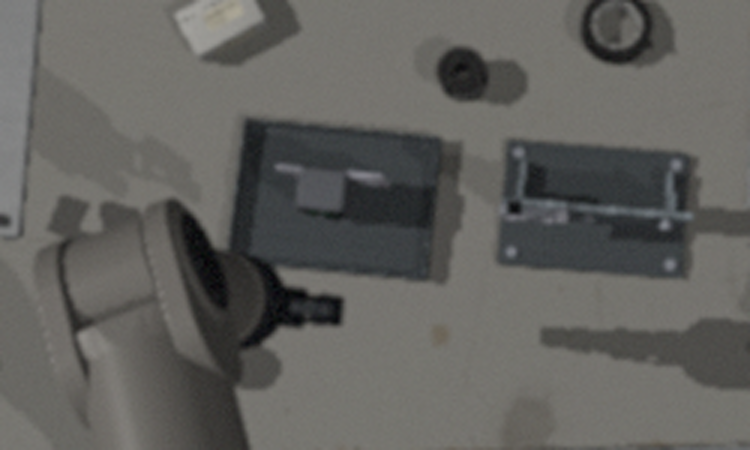

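The meter stands upright in the tray, with its top at (321,187) in the top zoom. The tab is still at the back position (515,207). The cup, motor and spool look unmoved. I'll let the arm settle and hand in.

Emit:
{"fn": "play_rows", "kwargs": {"grip": [0.9,0.9,0.9,0.9], "travel": [[0,0,0],[0,0,0],[0,0,0],[0,0,0]], "rot": [[0,0,0],[0,0,0],[0,0,0],[0,0,0]]}}

```text
time_s: 17.8
tool_pos: [0.4338, 0.1097, 0.2241]
eef_rot: [-3.136, 0.181, 0.001]
force: [-0.9, -0.1, -0.8]
grip_width: 0.0769
```

```bash
python3 - <<'E'
from h import *
import cv2
a=grab_frame("side")[:,:,::-1]; b=cv2.imread("pics/side10.png"); c=cv2.imread("pics/side0.png")
r=(slice(180,370),slice(130,250))
print("change since last",cv2.absdiff(a[r],b[r]).max())
for n,w in dict(cup=(slice(300,338),slice(240,266)),motor=(slice(330,365),slice(200,240)),spool=(slice(226,236),slice(214,234))).items():
    print(n,cv2.absdiff(a[w],c[w]).mean().round(1))
s=sense();print(s["time_s"],s["force"]);print(job_done())
E
```

```text
change since last 147
cup 10.9
motor 11.2
spool 3.4
17.85 [ 0.03800927  1.57056668 -0.33904428]
the job is handed in; nothing more can be done
None
```

```bash
python3 - <<'E'
import cv2,numpy as np
g=lambda n:cv2.imread(f"pics/{n}.png",0).astype(np.float32)
c,b=g("side0"),g("side10")
for n,w in dict(cup=(slice(296,342),slice(236,270)),motor=(slice(326,370),slice(196,244)),spool=(slice(224,248),slice(210,238))).items():
    x,y=cv2.Laplacian(c[w],cv2.CV_32F),cv2.Laplacian(b[w],cv2.CV_32F)
    print(n,cv2.phaseCorrelate(x,y),(b[w]-c[w]).mean())
E
```

```text
cup ((0.2783855018706056, -0.14997634611850685), 0.9273922810399974) 11.976982
motor ((-0.06496427531526194, 0.5976584268285059), 0.9394578547389419) 12.819602
spool ((-0.04618373543764953, 0.2775760728338277), 0.8257278399335013) 1.9494047
```

The meter is off the stand and standing upright inside the tray. The job was handed in at 17.85 s, well under the 59 s limit.

- **Bolt:** I drew it back until it stopped, with about 8 N of resistance. The tab was still at the fully-back position in the last pictures.
- **Meter:** I lifted it about 19.4 mm, took it forward off the studs with no noticeable resistance, and set it down with about 10 N of contact. I then let go and moved the gripper clear.
- **Last checks:** The pictures show the meter upright near the middle of the tray. The force on the gripper was 1.6 N at most, within sensor noise.
- **Other things on the bench:** The plain image comparison of the cup and motor did not come out clean (mean difference about 11 grey levels). A follow-up check put this down mostly to changed light or shadow, because the cup, motor and spool show less than 0.6 pixel of shift.
- **Unexplained difference:** The last two side pictures, taken 0.45 s apart, differed by up to 147 grey levels somewhere in the tray and bench area. I did not save the last one, so I cannot say why. The moving arm, which was still settling, may have been in view.

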